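Line up the chocolate tray and hold the camera mast at full height

TASK

First turn the black handwheel on the photo stage, regripping it as often as needed, until the white pointer on the chocolate tray stands level with the green marker (not the red one); drive the tray by the handwheel only and never touch the tray or its chocolates. Then grip the camera mast's black head across its yellow release button, so that the fingers squeeze the button in, and with it squeezed pull the mast straight up past its first stop to the second stop, which is the end of its travel. Finish there holding: keep the button squeezed and the mast held up in the gripper, with the tray still at the green marker, and leave the boxes, tin, jar, cup and spatula on the counter where they are.

Things in the scene. Friction and masses are not known exactly. Their poses are not given: they have to be found in the camera images.
- stage: Photo stage, fixed to the counter: aluminium bed 130 mm (x) by 340 mm (y), 18 mm high, with a 60 mm wide grey gearbox plate (18 mm high) sticking out 110 mm from its -x (robot) side, which carries the handwheel. Origin: centre of the bed on the counter. Its +y is the way the tray travels when the wheel turns counter-clockwise seen from above. Yawed up to 0.2 rad.
- wheel_grip (a point): Centre of the black ribbed handwheel, on its vertical axis at mid height of its rim, 47 mm above the counter. The wheel is a disc of 56 mm diameter and 26 mm height (34 to 60 mm above the counter), with bare air all round; grip it from above across any diameter. It lies 140 mm to the -x side of the stage's origin.
- wheel (a joint): Turn of the handwheel, rad, 0 at the start, positive counter-clockwise seen from above, stops at -3.8 and 3.8. It drives the tray by a rack: 18 mm of tray travel to the stage's +y per rad. About 0.1 N m of friction; it stays where it is left.
- tray: Sliding tray on the stage: black plate with an open orange box, 120 mm square, of nine brown chocolates; its top rim is 73 mm above the counter. Slides along the stage's y. Origin: centre of its underside, 26.5 mm above the counter. Must not be touched by the robot.
- pointer (a point): Tip of the white pointer that sticks out from the tray's +x side (away from the robot), 85 mm from the tray's centre line, 30 mm above the counter. At the start it is 34 to 54 mm along y from each marker.
- green_mark: Green upright marker, 8 mm wide (y), 14 mm deep (x), 36 mm high, on a small black foot, fixed beside the far (+x) edge of the stage, 95 mm from its centre line, at either end of the tray's travel. Origin: centre of its underside; axes parallel to the stage's. The tray is set when the pointer's y in this frame is 0.
- red_mark: Red marker of the same shape on the other side of the pointer: the wrong one.
- mast (a joint): Extension of the camera mast, m: 0 fully down (start), first stop 0.050, second stop 0.100 (hard end of travel). Slides straight up. The sprung latch blocks it at 0, at 0.050 and at 0.100 (a few mm of play) unless the yellow button is pressed in; with the button pressed it runs freely through the first stop, and it sinks by its own weight (about 4 N) if not held up.
- release (a joint): Press of the yellow release button, m: 0 out, 0.006 fully in (the latch is free from 0.0045). The spring takes 4 N at first and 8.5 N fully in. It springs out when let go.
- head: Black grip block at the mast's top, 34 mm (x) by 30 mm (y) by 48 mm high, with the button on its -y face and a small grey camera on its +x side (from 52 to 105 mm out, 58 mm wide, from 33 mm below to 15 mm above the block's centre). Origin: centre of the block, 146 mm above the counter with the mast down. Grip along y: 40 mm over block and button, 34 mm with the button fully in.
- mast_base: Fixed foot of the camera mast: steel disc 120 mm wide, 14 mm high, with an upright tube 30 mm thick (36 mm at the collar) up to 120 mm above the counter. Origin: centre of its underside; the mast slides up along its z. Its x axis (the camera's side) points to the robot's left, within 0.6 rad.
- mast_grip (a point): Where to put the TCP for the grip on the head: the block's centre shifted 2 mm to the button's side, the middle of the 34 mm width with the button in.
- button_face (a point): Middle of the outer face of the yellow button (22 mm wide, 26 mm high), 25 mm out from the block's centre along the head's -y when not pressed.
- red_tin: Round red tin, 94 mm wide, 44 mm high; leave it. Origin: centre of its underside.
- mint_box: Mint green gift box, 100 x 80 x 45 mm; leave it.
- orange_box: Closed orange gift box, 120 x 90 x 40 mm; leave it.
- amber_jar: Small jar with a brass cap, 60 mm wide, 85 mm high; leave it.
- spatula: Small spatula, 160 mm long, lying flat; leave it.
- white_cup: White cup, 72 mm wide, 70 mm high; leave it.
Mind the look-alikes: they are no part of the job. Leave any blue or turquoise look-alike of the green_mark alone.

How it is judged:
By the outcome, as a careful person would: the job done as asked, in the order asked, and still so for the second after the job is handed in, while the arm keeps its last pose, push and grip.
It also fails if it takes over 64 s, if anything falls off the work surface, if the arm or the gripper's body presses on something with over 40 N, if the wrist force passes 120 N, or if a joint passes its speed limit or range.

ROBOT

A 6-joint arm with a two-finger parallel gripper is mounted at the origin on the work surface. World frame = base frame: x ahead of the robot, y to its left, z up, the work surface at z = 0. Lengths are in m, angles in rad, forces in N, time in s.
With the tool pointing down it reaches from about 0.275 to 0.825 m from the base axis. Payload 4.9 kg.
Tool frame: the origin (TCP) lies between the finger pads, 19 mm behind the fingertips; this is the grasp point; z points along the fingers, y is the line along which they close (so a half turn about z gives the same grasp; the last joint's range is limited). The gripper opens to 85 mm and grips with 20 to 120 N. Pads are 22 mm wide; open, the fingers measure 114 mm over their backs; the gripper's body (76 mm by 85 mm) begins 54 mm behind the grasp point. The pads swing forward as they close: fully open they stand 13 mm farther back than shut.
Start: joints at [1.153, 0.326, -0.193, 1.052, 0, 1.437], TCP at [0.154, 0.528, 0.25] pointing down, gripper open.
Joint ranges: [-2.65, 2.65], [-0.97, 1.79], [-1.3, 1.35], [-1.93, 2.1], [-1.47, 1.37], [-3.14, 3.14]. Speed limits (rad/s): [2.57, 2.57, 3.14, 3.14, 3.14, 3.14].

INTERFACE

Orientations are given as a rotation vector (axis times angle).
In Python, from cell import * gives the robot as it stands. Calls block until the motion is done:
- movep(position, orientation): joint-space move of the TCP to a pose.
- move_l(position, velocity=0.15, rot=None, until_force=None): straight line of the TCP; rot=None keeps the orientation; velocity is the mean speed in m/s. With until_force (N) it stops when the force on the tool has changed by that much, and returns True; else False.
- set_joints(angles): joint-space move.
- let_go() and grab(newtons=None): open the fingers fully, or close them until they stop; newtons is the grip in N (None keeps the last).
- sleep(seconds).
- ik(position, orientation): joint angles nearest the present ones, or None.
- get_state(): the state.
- grab_frame(name): name is "scene" or "side" or "wrist"; returns a dict with "img" (420x560x3 uint8, red, green, blue), "fx", "fy", "cx", "cy" (pixels), "cam_to_world" (4x4, takes a point from camera to world coordinates); the wrist camera has in their place "T_tool_cam" (4x4, takes a point from camera to tool coordinates, whose origin is the TCP and whose axes are the flange's). Camera axes: x right, y down, z forward; pixel columns grow to the right and rows downward; lengths in m; the calibration is good to about 2 mm. The wrist camera is an equidistant fisheye: a pixel r from the principal point sees the ray r / f radians off the axis. A picture is of the moment at which its call begins: read the wrist's pose just before it. There is no depth.
A pose or a line that the arm cannot do raises MotionError and nothing moves.
- sign_off(): hands the job in; it is judged then, once.
Trained networks look in the newest picture that a camera, given by its name, has taken for a name from the list of things; names that differ only in an ending like _2 or _b are one class to them, and where a whole thing is asked for, a point or a joint stands for the part that bears it (a point fixed in the world has none). Each returns a list of dicts, best first, with "score" (0 to 1); they miss things now and then, are a little off and sometimes report something else, mostly with a low value. They report only what shows in the picture. A call takes as long as a camera call. They do not tell look-alikes from the thing itself.
- spot_in(camera, name): "centre" ([column, row] in pixels, amid what is visible of it).
- silhouettes(camera, name): "mask" (420x560 bool, what is visible of it) and "centre" ([column, row] in pixels, amid what is visible of it).
- tip_of(camera, name): "centre" ([column, row] in pixels: a listed point, or the origin of a listed thing).
The state is a dict: "clock": time; "q": joint angles; "joint_velocities": joint speeds; "tau": joint torques, N m; "position": TCP position; "eef_rot": TCP orientation; "contact_force": force on the tool from outside, world axes, zero at the start; "wrist_torque": the same for the moment, N m; "finger_gap": opening from 0.0 (shut) to 1.0 (fully open); "grasp_force": force on a finger pad.
Only numpy, scipy, OpenCV 4.12 (cv2) and the standard library are available. Lean on these libraries where they do the work, as an engineer would, in place of code of your own. Each camera call takes 0.05 s, during which the arm holds its last target. There are 200 camera calls.

## Working session

There is one attempt and no reset: what is moved stays moved. The work goes in short steps, each a Python script; the robot and the scene stay as the last script left them, time stands still between calls to the robot, and variables do not carry over. Pictures are saved under pics/ and viewed, at most 10 in all, crops included, and the job is handed in when it is done.

```bash
mkdir -p pics; ls; cat > h.py <<'E'
from cell import *
import numpy as np, cv2
from scipy.spatial.transform import Rotation as R
def ray(f,px):
    T=np.array(f["cam_to_world"]); d=np.array([(px[0]-f["cx"])/f["fx"],(px[1]-f["cy"])/f["fy"],1.])
    return T[:3,3],T[:3,:3]@d
def onz(f,px,z):
    o,d=ray(f,px); return o+d*(z-o[2])/d[2]
def proj(f,p):
    T=np.array(f["cam_to_world"]); c=T[:3,:3].T@(np.array(p)-T[:3,3])
    return np.array([f["fx"]*c[0]/c[2]+f["cx"],f["fy"]*c[1]/c[2]+f["cy"]])
def save(n,img): cv2.imwrite("pics/"+n,cv2.cvtColor(np.ascontiguousarray(img),cv2.COLOR_RGB2BGR))
E
python3 - <<'E'
from h import *
np.set_printoptions(precision=3,suppress=True)
Z=dict(stage=0,wheel_grip=.047,tray=.0265,pointer=.03,green_mark=0,red_mark=0,head=.146,mast_base=0,mast_grip=.146,button_face=.146,red_tin=0,mint_box=0,orange_box=0,amber_jar=0,white_cup=0,spatula=0)
ims=[]
for c in ["scene","side"]:
    f=grab_frame(c); ims.append(f["img"]); print(c,np.array(f["cam_to_world"])[:3,3])
    for n,z in Z.items():
        for d in tip_of(c,n)[:3]:
            if d["score"]>.2: print(n,round(d["score"],2),np.array(d["centre"]),onz(f,d["centre"],z))
save("a.png",ims[0]);save("b.png",ims[1]); print(get_state()["clock"],get_state()["eef_rot"])
E
```

```text
pics
scene [1.155 0.17  0.809]
stage 0.73 [338.4 287.1] [0.621 0.15  0.   ]
wheel_grip 0.69 [350.1 227.4] [0.476 0.147 0.047]
tray 0.94 [341.4 276.8] [0.61  0.152 0.026]
pointer 0.93 [331.7 308.3] [0.696 0.147 0.03 ]
green_mark 0.71 [307.6 314.7] [0.708 0.099 0.   ]
green_mark 0.49 [280.  331.6] [0.763 0.052 0.   ]
green_mark 0.49 [316.5 346.5] [0.773 0.133 0.   ]
red_mark 0.66 [343.9 323. ] [0.706 0.178 0.   ]
head 0.94 [198.8 186.7] [ 0.536 -0.211  0.146]
head 0.62 [115.  246.9] [ 0.748 -0.303  0.146]
mast_base 0.84 [209.9 230. ] [ 0.542 -0.2    0.   ]
mast_grip 0.95 [198.7 189.1] [ 0.544 -0.208  0.146]
button_face 0.49 [195.7 196. ] [ 0.567 -0.205  0.146]
red_tin 0.95 [284.6 198.6] [ 0.379 -0.046  0.   ]
red_tin 0.25 [114.9 246.8] [ 0.658 -0.407  0.   ]
mint_box 0.88 [208.4 294.3] [ 0.72  -0.129  0.   ]
orange_box 0.94 [116.3 246.8] [ 0.657 -0.404  0.   ]
amber_jar 0.55 [165.8 174.2] [ 0.377 -0.41   0.   ]
white_cup 0.91 [412.7 190.4] [0.25  0.292 0.   ]
spatula 0.58 [442.6 227.6] [0.37  0.375 0.   ]
side [ 0.023 -0.762  0.94 ]
stage 0.96 [275.  205.6] [0.613 0.153 0.   ]
wheel_gr
[... 511 characters left out ...]
  0.146]
mast_base 0.87 [326.2 287.1] [ 0.54  -0.195  0.   ]
mast_grip 0.72 [332.7 255. ] [ 0.533 -0.216  0.146]
button_face 0.36 [338.8 247.9] [ 0.56  -0.207  0.146]
red_tin 0.57 [239.3 275.1] [ 0.375 -0.028  0.   ]
mint_box 0.79 [357.3 242.3] [ 0.716 -0.118 -0.   ]
orange_box 0.65 [422.5 325.8] [ 0.655 -0.421  0.   ]
orange_box 0.36 [323.4 287.8] [ 0.533 -0.193  0.   ]
orange_box 0.27 [295.6 188.8] [ 0.716  0.184 -0.   ]
amber_jar 0.96 [326.4 382.9] [ 0.374 -0.403  0.   ]
amber_jar 0.44 [361.5 241.4] [ 0.728 -0.123  0.   ]
white_cup 0.58 [146.  226.9] [0.241 0.298 0.   ]
spatula 0.79 [174.5 194.1] [0.378 0.392 0.   ]
spatula 0.44 [422.1 322.1] [ 0.663 -0.413 -0.   ]
1.7 [0.444 3.11  0.   ]
```

View pictures.

```bash
python3 - <<'E'
import cv2,numpy as np
a=cv2.imread("pics/a.png");b=cv2.imread("pics/b.png")
c=lambda im,x,y:cv2.resize(im[y:y+130,x:x+170],(510,390),interpolation=cv2.INTER_CUBIC)
cv2.imwrite("pics/c.png",np.vstack([c(a,240,240)[:300],c(b,210,140)[:300]]))
cv2.imwrite("pics/d.png",np.hstack([c(a,130,140)[:,:400],c(b,270,200)[:,:400]]))
E
```

```text
(no output)
```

View pics/a.png

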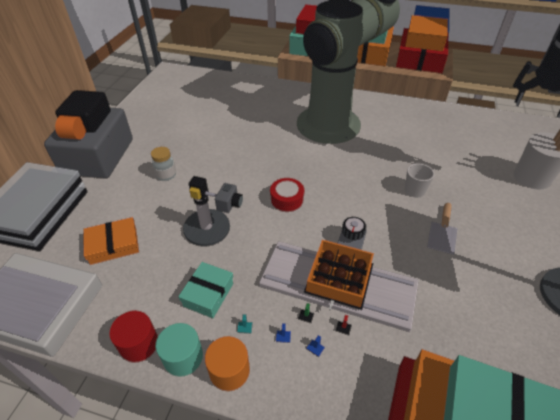

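View pics/c.png

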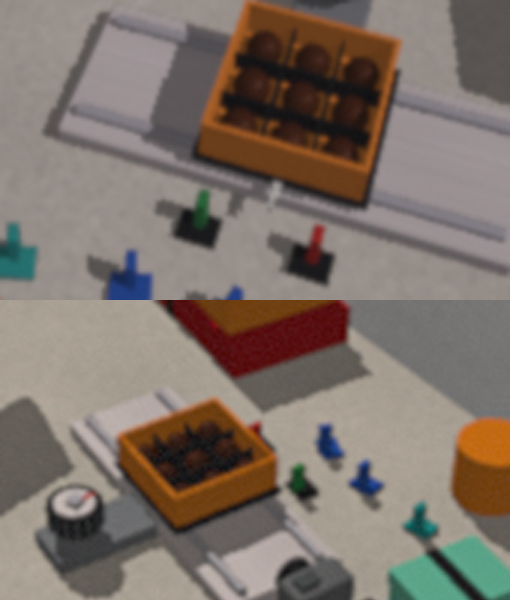

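View pics/d.png

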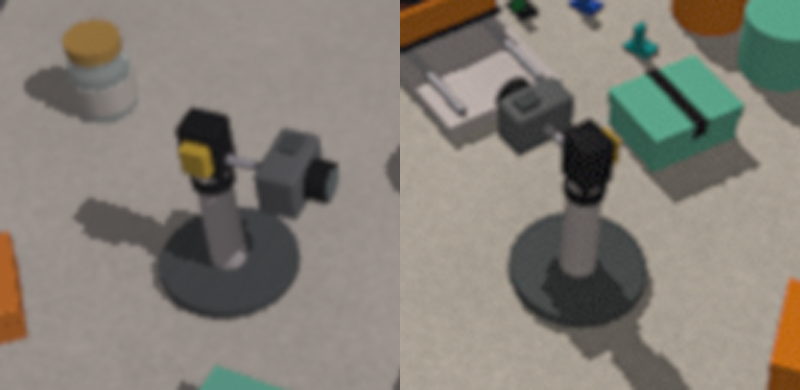

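Two candidate groups: the green marker on a black foot at scene (307,315) is the true one. The turquoise one at (245,322) and the blue ones at (284,331) and (316,346) are look-alikes without a black foot and off the stage edge. The red marker is at (344,323), the pointer at (331,308). The crop confirms this: green lies toward world −y, so the wheel turns clockwise by about 2.5 rad. The yellow button, at (196,192), faces away from the robot (+x).

```bash
cat >> h.py <<'E'
def down(a): return (R.from_euler("z",a)*R.from_euler("x",np.pi)).as_rotvec()
def wgrab():
    s=get_state(); f=grab_frame("wrist")
    M=np.eye(4); M[:3,:3]=R.from_rotvec(s["eef_rot"]).as_matrix(); M[:3,3]=s["position"]
    f["T"]=M@np.array(f["T_tool_cam"]); return f
def wz(f,px,z):
    u=np.array([px[0]-f["cx"],px[1]-f["cy"]]); r=np.hypot(*u); th=r/f["fx"]
    d=np.array([*(u/max(r,1e-9)*np.sin(th)),np.cos(th)]); d=f["T"][:3,:3]@d; o=f["T"][:3,3]
    return o+d*(z-o[2])/d[2]
E
python3 - <<'E'
from h import *
np.set_printoptions(precision=3,suppress=True)
p=[.474,.151,.22]
best=min((( abs(q[5]+1.35),a,q) for a in np.arange(-3.1,3.1,.1) if (q:=ik(p,down(a))) is not None),key=lambda t:t[0])
print(best, ik(p,down(best[1]+.1)))
movep(p,down(best[1]))
f=wgrab(); save("w1.png",f["img"])
for n,z in dict(wheel_grip=.047,pointer=.03,green_mark=0,red_mark=0,tray=.0265,stage=0).items():
    for d in tip_of("wrist",n)[:2]: print(n,round(d["score"],2),np.array(d["centre"]),wz(f,d["centre"],z))
for d in silhouettes("wrist","wheel_grip")[:1]: print("sil",wz(f,d["centre"],.05), d["mask"].sum())
s=get_state();print(s["clock"],s["position"],s["q"],np.array(f["T_tool_cam"]))
E
```

```text
(np.float64(0.03168515400216054), np.float64(-1.5999999999999988), array([ 0.16 ,  0.253, -0.375,  0.943, -0.   , -1.382])) [ 0.16   0.253 -0.375  0.943  0.    -1.482]
wheel_grip 0.95 [284.1 195.7] [0.477 0.157 0.047]
pointer 0.69 [ 89.5 189.6] [0.7   0.147 0.03 ]
pointer 0.55 [ 90.2 142.8] [0.688 0.094 0.03 ]
green_mark 0.76 [ 51.3 119.5] [0.769 0.059 0.   ]
green_mark 0.74 [48.6 58.7] [ 0.767 -0.02  -0.   ]
tray 0.78 [155.4 187.2] [0.615 0.149 0.027]
stage 0.77 [163.  181.7] [0.616 0.15  0.   ]
sil [0.475 0.156 0.05 ] 3058
4.4917 [0.474 0.151 0.22 ] [ 0.16   0.253 -0.375  0.943 -0.    -1.382] [[ 0.    -0.946 -0.324  0.083]
 [ 1.     0.     0.001 -0.001]
 [-0.001 -0.324  0.946 -0.124]
 [ 0.     0.     0.     1.   ]]
```

View pics/w1.png

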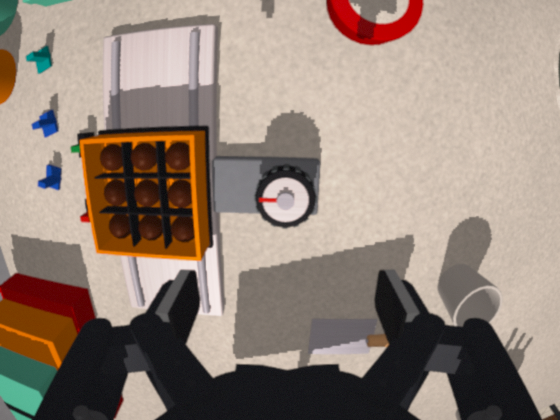

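The wrist view shows the wheel at (285,197), a free path all round it, and no chocolates near the fingers. The fingers close along world x, so I'll descend, grip lightly and turn part way while watching the force.

```bash
python3 - <<'E'
from h import *
np.set_printoptions(precision=3,suppress=True)
def st(t):
    s=get_state(); print(t,s["clock"],np.array(s["position"]),"F",np.array(s["contact_force"]),"M",np.array(s["wrist_torque"]),s["finger_gap"],s["grasp_force"],"q6",s["q"][5])
s=get_state(); w=[.475,.154]
movep([*w,.12],down(-1.6)); 
print(move_l([*w,.049],.1,until_force=12)); st("down")
grab(25); st("grip")
q=np.array(get_state()["q"])
for k in range(3):
    q[5]+=.4; set_joints(q); st("turn")
f=grab_frame("scene"); save("s2.png",f["img"])
for n,z in dict(pointer=.03,green_mark=0,red_mark=0).items():
    for d in tip_of("scene",n)[:1]: print(n,d["score"],np.array(d["centre"]),onz(f,d["centre"],z))
E
```

```text
False
down 5.8333 [0.476 0.154 0.05 ] F [0.225 0.256 0.031] M [ 0.027 -0.018 -0.029] 1.0060742034185104 0.0 q6 -1.3759922717437536
grip 6.2167 [0.476 0.154 0.05 ] F [-0.357 -0.39   6.385] M [-0.098  0.071  0.008] 0.645900988604266 25.83785891532898 q6 -1.3760377727465891
turn 6.6833 [0.475 0.154 0.05 ] F [-4.801  1.907  4.628] M [ 0.143  0.608 -0.072] 0.6474396831168129 26.376736164093018 q6 -0.9784138390598945
turn 7.15 [0.474 0.155 0.05 ] F [-5.98   2.828  7.102] M [ 0.41   1.033 -0.071] 0.6455980493694354 26.720633804798126 q6 -0.5776535781976793
turn 7.6167 [0.474 0.156 0.05 ] F [-7.096  5.342  7.756] M [ 0.773  1.294 -0.095] 0.6492389655232023 26.83198481798172 q6 -0.17764305463525848
pointer 0.66 [322.1 302.7] [0.689 0.124 0.03 ]
green_mark 0.71 [243.  323.1] [ 0.766 -0.03   0.   ]
red_mark 0.76 [349.2 324.9] [0.707 0.189 0.   ]
```

```bash
cat >> h.py <<'E'
def meas(name):
    f=grab_frame("scene"); g=grab_frame("side"); out=[f["img"],g["img"]]
    for c,fr in (("scene",f),("side",g)):
        im=fr["img"]; hsv=cv2.cvtColor(im,cv2.COLOR_RGB2HSV)
        cx,cy=proj(fr,[.708,.096,.02]).astype(int)
        sub=hsv[cy-14:cy+15,cx-14:cx+15]
        m=(sub[...,0]>48)&(sub[...,0]<78)&(sub[...,1]>110)
        ys,xs=np.nonzero(m); gp=[xs.mean()+cx-14,ys.mean()+cy-14] if len(xs) else None
        if gp: print(c,"green px",np.round(gp,1),len(xs),"rows",ys.min()+cy-14,ys.max()+cy-14,onz(fr,gp,.02))
        for d in tip_of(c,"pointer")[:2]: print(c,"pointer",round(d["score"],2),np.round(d["centre"],1),onz(fr,d["centre"],.03))
        for d in tip_of(c,"green_mark")[:4]: print(c,"gm",round(d["score"],2),np.round(d["centre"],1),onz(fr,d["centre"],0))
    def crop(fr):
        cx,cy=proj(fr,[.70,.11,.02]).astype(int); return cv2.resize(fr["img"][cy-25:cy+25,cx-32:cx+32],None,fx=6,fy=6,interpolation=cv2.INTER_CUBIC)
    save(name,np.hstack([crop(f),crop(g)]))
E
python3 - <<'E'
from h import *
np.set_printoptions(precision=4,suppress=True)
q=np.array(get_state()["q"])
q[5]+=1.; set_joints(q)
s=get_state(); print(s["q"][5],s["contact_force"],s["wrist_torque"],s["clock"])
meas("m1.png")
E
```

```text
0.8205901775483238 [-1.3084  8.0628  0.8952] [ 1.1946  0.4972 -0.085 ] 8.7583
scene green px [306.6 310.3] 39 rows 304 315 [0.7097 0.096  0.02  ]
scene pointer 0.66 [311.5 301. ] [0.6908 0.1017 0.03  ]
scene pointer 0.47 [355.5 227.3] [0.457  0.1597 0.03  ]
scene gm 0.7 [313.3 348.3] [0.779  0.1276 0.    ]
scene gm 0.63 [412.  193.1] [ 0.2613  0.2912 -0.    ]
scene gm 0.6 [242.4 324.9] [ 0.7701 -0.0295  0.    ]
scene gm 0.55 [281.  332.5] [0.764  0.0545 0.    ]
side green px [309.5 196. ] 2 rows 196 196 [0.7157 0.1091 0.02  ]
side pointer 0.86 [306.2 199.5] [0.6895 0.092  0.03  ]
side pointer 0.33 [331.9 250.7] [ 0.6159 -0.1231  0.03  ]
side gm 0.45 [306.2 206. ] [0.6924 0.0947 0.    ]
side gm 0.44 [330.3 202.3] [ 0.7654  0.0647 -0.    ]
side gm 0.42 [319.2 188.7] [0.7794 0.1395 0.    ]
side gm 0.38 [348.  217.1] [ 0.7652 -0.0208  0.    ]
```

View pics/m1.png

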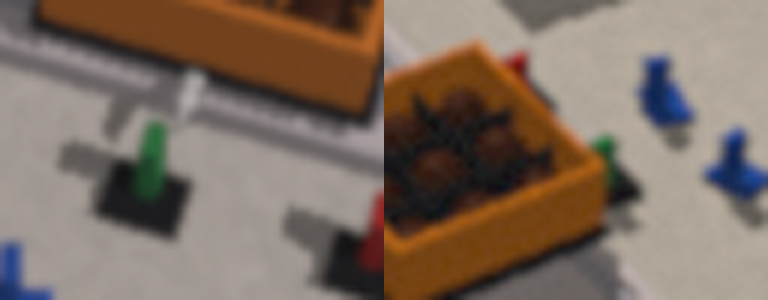

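The crop shows the pointer tip (about px (312,303)) still roughly 6–8 mm on the red side of the green marker (px (307,310)). I'll turn a bit more and measure against the stage yaw.

```bash
cat >> h.py <<'E'
def cent(im,cx,cy,w,lo,hi):
    hsv=cv2.cvtColor(im,cv2.COLOR_RGB2HSV)[cy-w:cy+w+1,cx-w:cx+w+1].astype(int)
    h=(hsv[...,0]-lo)%180; wt=np.where((h<=hi),np.clip(hsv[...,1]-90,0,None),0)
    yy,xx=np.mgrid[-w:w+1,-w:w+1]; return np.array([cx+(wt*xx).sum()/wt.sum(),cy+(wt*yy).sum()/wt.sum()])
def fine(name):
    N=4; f=grab_frame("scene"); im=np.mean([f["img"]]+[grab_frame("scene")["img"] for _ in range(N-1)],0).astype(np.uint8)
    g=onz(f,cent(im,306,310,9,48,30),.022)
    r0=proj(f,[.707,.184,.022]).astype(int); r=onz(f,cent(im,*r0,8,172,14),.022)
    yaw=np.arctan2(-(r-g)[0],(r-g)[1]); ex=np.array([np.cos(yaw),np.sin(yaw),0]); ey=np.array([-ex[1],ex[0],0])
    print("green",g,"red",r,"dist",np.linalg.norm(r-g),"yaw",yaw)
    # white pointer: profile along stage y at several stage x, z=.03
    for dx in (-.012,-.015,-.018,-.021):
        ds=np.arange(-.02,.025,.001)
        px=np.array([proj(f,[*(g[:2]+ex[:2]*dx+ey[:2]*d),.03]) for d in ds],np.float32)
        v=cv2.remap(im.astype(np.float32).min(2),px[:,:1],px[:,1:],cv2.INTER_LINEAR)[:,0]
        b=np.clip(v-np.median(v)-8,0,None); k=np.argmax(b); sl=slice(max(k-4,0),k+5)
        print(dx,"peak y rel green mm",1e3*(b[sl]*ds[sl]).sum()/max(b[sl].sum(),1e-9),"hgt",b.max())
    x0,y0=280,283
    c=cv2.resize(im[y0:y0+50,x0:x0+64],None,fx=10,fy=10,interpolation=cv2.INTER_CUBIC)
    a,b_=[((proj(f,[*(g[:2]+ex[:2]*dx),.03])-[x0,y0]+.5)*10).astype(int) for dx in (-.05,0)]
    cv2.line(c,tuple(map(int,a)),tuple(map(int,b_)),(255,0,255),1); save(name,c)
E
python3 - <<'E'
from h import *
np.set_printoptions(precision=4,suppress=True)
q=np.array(get_state()["q"])
q[5]+=.3; set_joints(q); sleep(.2)
s=get_state(); print(s["q"][5],s["contact_force"],s["wrist_torque"],s["clock"])
fine("m2.png")
E
```

```text
1.1176550925147206 [ 0.9562  5.9485 -1.1066] [0.5822 0.1344 0.1661] 9.6417
green [0.7111 0.0961 0.022 ] red [0.7156 0.1781 0.022 ] dist 0.08218745306368876 yaw -0.05481058109995768
-0.012 peak y rel green mm 0.0 hgt 0.0
-0.015 peak y rel green mm 0.0 hgt 0.0
-0.018 peak y rel green mm 0.8357102110667608 hgt 9.9296875
-0.021 peak y rel green mm 0.8170075216013111 hgt 35.0
```

View pics/m2.png

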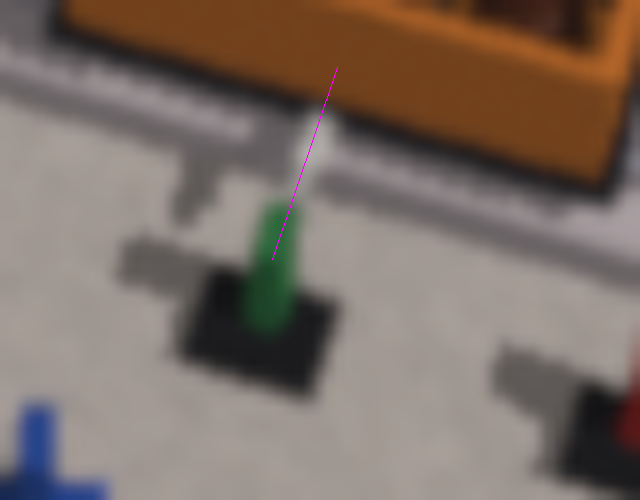

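```bash
python3 - <<'E'
from h import *
np.set_printoptions(precision=4,suppress=True)
q=np.array(get_state()["q"])
q[5]+=.05; set_joints(q); sleep(.2)
fine("m3.png")
let_go(); sleep(.1)
s=get_state(); p=np.array(s["position"]); print(s["q"][5],s["contact_force"],s["clock"])
move_l([p[0],p[1],.2],.15)
fine("m4.png")
# look at the mast with the wrist camera from above/robot side
movep([.42,-.19,.33],down(-1.6))
f=wgrab(); save("w5.png",f["img"])
for n,z in dict(mast_grip=.146,head=.146,button_face=.146,mast_base=0).items():
    for d in tip_of("wrist",n)[:2]: print(n,round(d["score"],2),np.array(d["centre"]),wz(f,d["centre"],z))
print(get_state()["clock"])
E
```

```text
green [0.7111 0.096  0.022 ] red [0.7157 0.1781 0.022 ] dist 0.0822296748766562 yaw -0.0549113435047967
-0.012 peak y rel green mm 0.0 hgt 0.0
-0.015 peak y rel green mm 0.0 hgt 0.0
-0.018 peak y rel green mm -0.3418810100851991 hgt 9.651367
-0.021 peak y rel green mm -0.10085610135478387 hgt 31.585938
1.1676784995451537 [ 0.1987  0.2883 -0.5668] 11.0
green [0.7111 0.096  0.022 ] red [0.7157 0.1781 0.022 ] dist 0.0822271989432792 yaw -0.05625323864807865
-0.012 peak y rel green mm 0.0 hgt 0.0
-0.015 peak y rel green mm 0.0 hgt 0.0
-0.018 peak y rel green mm -0.34743109901325286 hgt 10.3984375
-0.021 peak y rel green mm -0.13008747670649076 hgt 31.777344
mast_grip 0.96 [164.3 172.5] [ 0.5441 -0.2095  0.146 ]
mast_grip 0.39 [202.2 150.6] [ 0.5016 -0.2292  0.146 ]
head 0.95 [164.2 171.3] [ 0.544  -0.2107  0.146 ]
button_face 0.42 [143.6 170.1] [ 0.5673 -0.2134  0.146 ]
mast_base 0.78 [200.8 151.8] [ 0.5435 -0.207   0.    ]
15.375
```

View pics/w5.png

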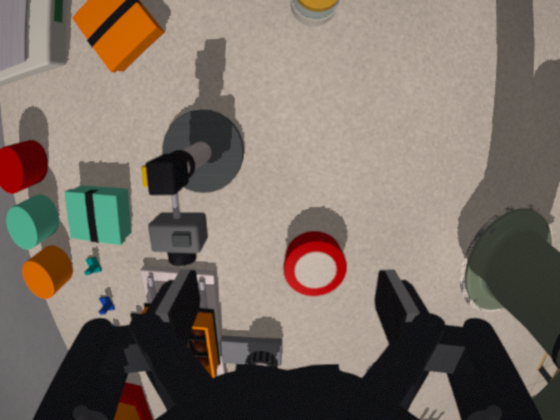

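View pics/m4.png

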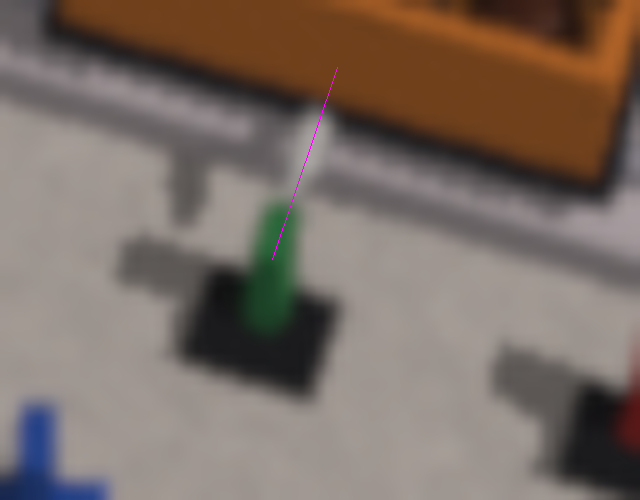

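Tray is within about 0.3 mm of green, and the wheel stays after release. The w5 picture shows the mast head at (167,173), the button on its left (+x) side at (147,175) and the camera at (178,235). Next I look from straight above the head to get its yaw.

```bash
python3 - <<'E'
from h import *
np.set_printoptions(precision=4,suppress=True)
movep([.541,-.206,.30],down(-1.6)); sleep(.1)
f=wgrab(); np.save("f.npy",f["T"]); save("w6full.png",f["img"])
for n,z in dict(mast_grip=.146,head=.146,button_face=.146,mast_base=0).items():
    for d in tip_of("wrist",n)[:2]: print(n,round(d["score"],2),np.array(d["centre"]),wz(f,d["centre"],z))
hsv=cv2.cvtColor(f["img"],cv2.COLOR_RGB2HSV); m=(hsv[...,0]>20)&(hsv[...,0]<33)&(hsv[...,1]>150)
ys,xs=np.nonzero(m); print("yellow",len(xs),xs.mean(),ys.mean())
x0,y0=180,110
save("w6.png",cv2.resize(f["img"][y0:y0+150,x0:x0+200],None,fx=4,fy=4,interpolation=cv2.INTER_CUBIC))
# stage yaw from w1's right bed edge
g=dict(f); M=np.eye(4); M[:3,:3]=R.from_rotvec(down(-1.6)).as_matrix(); M[:3,3]=[.474,.151,.22]; g["T"]=M@np.array(f["T_tool_cam"])
a,b=wz(g,(217,25),.018),wz(g,(222,313),.018); print(a,b,"yaw",np.arctan2(-(b-a)[0],(b-a)[1]))
print(f["fx"],f["cx"],f["cy"],get_state()["clock"])
E
```

```text
mast_grip 0.67 [284.  191.4] [ 0.5432 -0.2097  0.146 ]
head 0.88 [286.5 195.5] [ 0.5411 -0.2058  0.146 ]
button_face 0.64 [258.1 189.6] [ 0.5662 -0.2121  0.146 ]
button_face 0.42 [426.3 397.1] [0.347  0.1021 0.146 ]
mast_base 0.91 [286.3 164.3] [ 0.5414 -0.2054  0.    ]
yellow 351 264.3789173789174 192.9145299145299
[ 0.5388 -0.0143  0.018 ] [0.5607 0.3161 0.018 ] yaw -0.06628100862625702
325.19226210127806 286.94491382137045 208.40899100529958 16.2917
```

View pics/w6.png

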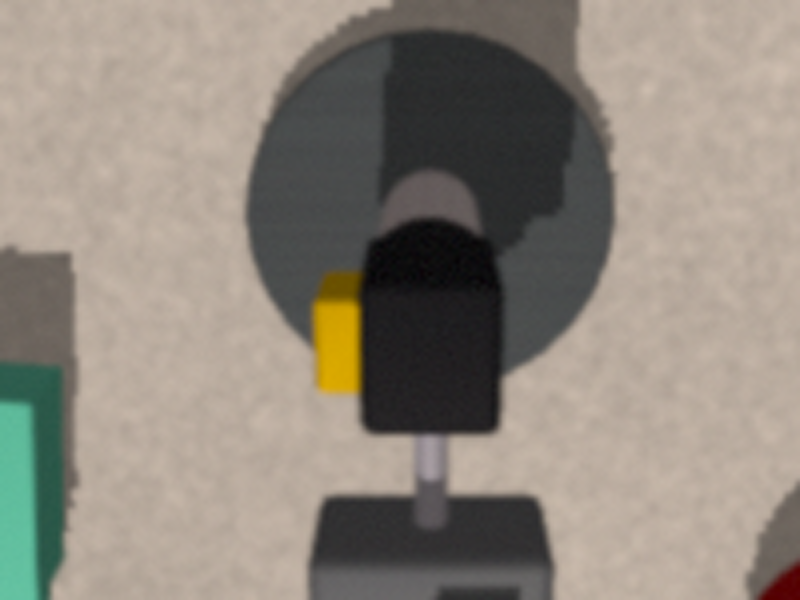

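The w6 crop shows the head square to the picture: button on the left at crop (340,330), rod and camera straight down along column 431. So tool yaw −1.6 is already aligned with the head. The bed edge also gives a stage yaw of about −0.06, confirming the tray measurement. Now grip.

```bash
python3 - <<'E'
from h import *
np.set_printoptions(precision=4,suppress=True)
def st(t):
    s=get_state(); print(t,round(s["clock"],2),np.array(s["position"]),"F",np.array(s["contact_force"]),"M",np.array(s["wrist_torque"]),round(s["finger_gap"],3),round(s["grasp_force"],1))
f=dict(T=np.load("f.npy"),fx=325.19,cx=286.94,cy=208.41)
print("top",wz(f,(287.8,200),.170))
p=[.543,-.2065,.146]
print(move_l([p[0],p[1],.148],.08,until_force=10)); st("down")
grab(50); st("grip"); sleep(.2); st("grip2")
E
```

```text
top [ 0.5399 -0.2091  0.17  ]
False
down 18.34 [ 0.5433 -0.2066  0.1484] F [ 0.053  -0.4516 -0.0638] M [-0.0237  0.0218 -0.0127] 0.999 0.0
grip 18.88 [ 0.542  -0.2065  0.1489] F [-5.9306  0.8903  7.9368] M [0.0945 0.5817 0.1704] 0.387 53.4
grip2 19.07 [ 0.542  -0.2065  0.1489] F [-6.6779  0.6393  8.4478] M [0.1082 0.5786 0.1841] 0.39 53.4
```

```bash
python3 - <<'E'
from h import *
np.set_printoptions(precision=4,suppress=True)
def st(t):
    s=get_state(); print(t,round(s["clock"],2),np.array(s["position"]),"F",np.array(s["contact_force"]),round(s["finger_gap"],3),round(s["grasp_force"],1))
x,y,z=get_state()["position"]
for h in (.015,.045,.06,.095):
    r=move_l([x,y,z+h],.06,until_force=20); st((h,r))
    if r: break
else:
    print(move_l([x,y,z+.106],.03,until_force=12)); st("end")
f=grab_frame("side")
for n in ("head","mast_base"):
    for d in tip_of("side",n)[:1]: print(n,d["score"],d["centre"])
print("expect head at +.1",proj(f,[.541,-.207,.246]),"+.05",proj(f,[.541,-.207,.196]))
E
```

```text
(0.015, False) 19.49 [ 0.542  -0.2065  0.164 ] F [-1.1728  0.3433 -4.3068] 0.389 50.6
(0.045, False) 20.14 [ 0.542  -0.2066  0.194 ] F [-0.8854 -1.4342 -4.0812] 0.387 50.5
(0.06, False) 20.54 [ 0.542  -0.2065  0.2093] F [-0.9012 -1.164  -3.3332] 0.386 50.5
(0.095, False) 21.27 [ 0.542  -0.2065  0.2439] F [-0.6894 -1.3545 -2.6878] 0.388 50.7
True
end 21.57 [ 0.5419 -0.2065  0.2484] F [ 1.7916 -1.0376 -3.2965] 0.383 62.7
head 0.79 [335.0, 220.3]
mast_base 0.84 [324.9, 290.7]
expect head at +.1 [335.5628 220.3703] +.05 [334.1386 236.2684]
```

```bash
python3 - <<'E'
from h import *
np.set_printoptions(precision=4,suppress=True)
x,y,z=get_state()["position"]
print(move_l([x,y,z+.0015],.02,until_force=20)); sleep(.5)
s=get_state(); print(s["clock"],s["position"],s["contact_force"],s["finger_gap"],s["grasp_force"])
fine("m7.png"); f=grab_frame("scene"); save("final.png",f["img"])
E
```

```text
False
22.475 [ 0.5419 -0.2065  0.2492] [ 2.639  -1.7843 -6.2451] 0.3828343882713374 63.25761437416077
green [0.7111 0.0961 0.022 ] red [0.7157 0.1781 0.022 ] dist 0.08218988166543048 yaw -0.0563239140200536
-0.012 peak y rel green mm 0.0 hgt 0.0
-0.015 peak y rel green mm 0.0 hgt 0.0
-0.018 peak y rel green mm -0.31266316324799104 hgt 9.910156
-0.021 peak y rel green mm -0.03488941251463859 hgt 32.15039
```

View pics/final.png

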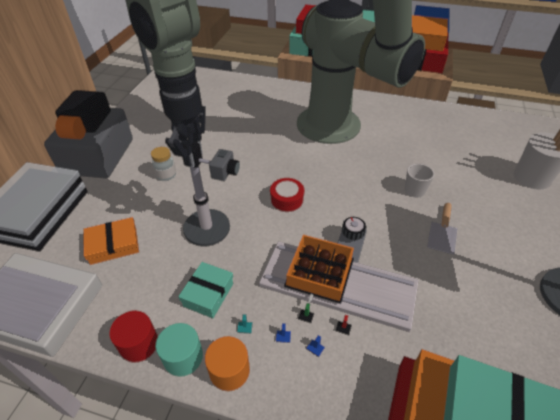

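The final picture shows the mast fully extended with its head held in the gripper at (190,150). The pointer lies at the green marker (307,310), and all the other objects are where they were.

```bash
python3 -c "
from cell import *
print(sign_off())"
```

```text
the job is handed in; nothing more can be done
None
```

I handed the job in at about 23 s: the tray pointer measured within about 0.3 mm of the green marker, and the mast is held at its second stop (about 100 mm up) with the release button squeezed.

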